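# Refill the donors' sweet basket from the jug

### The arm

A 7-joint arm with a two-finger parallel gripper is mounted at the origin on the work surface. World frame = base frame: x ahead of the robot, y to its left, z up, the work surface at z = 0. Lengths are in m, angles in rad, forces in N, time in s.
With the tool pointing down it reaches from about 0.375 to 0.925 m from the base axis. Payload 3.1 kg.
Tool frame: the origin (TCP) lies between the finger pads; the fingertips stand 19 mm ahead of it and the grasp point (between the pads) is the TCP; z points along the fingers, y is the direction in which the jaws open and shut (so a half turn about z gives the same grasp; the last joint's range is limited). The gripper opens to 85 mm and grips with 20 to 120 N. Pads are 22 mm wide; open, the fingers measure 114 mm over their backs; the gripper's body (76 mm by 85 mm) begins 54 mm behind the grasp point. The pads swing forward as they close: fully open they stand 13 mm farther back than shut.
Start: joints at [-1.392, 0.383, 0.044, 1.598, -0.018, 1.161, -0.05], TCP at [0.178, 0.625, 0.226] pointing down, gripper open.
Joint ranges: [-2.61, 2.61], [-0.41, 2.15], [-1.48, 1.57], [0, 2.5], [-1.57, 4.71], [0.05, 1.97], [-2.85, 2.85]. Speed limits (rad/s): [2.79, 2.79, 3.14, 3.14, 3.14, 3.14, 3.14].

### API

Orientations are given as a unit quaternion [x, y, z, w].
In Python, from bench import move_ptp, movel, move_j, move_gripper, pause, inverse_kinematics, read_camera, camera_params, MotionError, sign_off, look_for, tip_of, read_time_s, read_qpos, read_joint_vel, read_effort, read_eef_pos, read_tcp_rot, read_ft_force, read_ft_torque, read_finger_gap gives the robot as it stands. Calls block until the motion is done:
- move_ptp(position, orientation): joint-space move of the TCP to a pose.
- movel(position, orientation=None, speed=0.15): straight line of the TCP; orientation=None keeps the orientation; speed is the mean speed in m/s.
- move_j(angles): joint-space move.
- move_gripper(opening, effort=None): finger opening in m; effort is the grip in N (None keeps the last); returns when the fingers have stopped.
- pause(seconds).
- inverse_kinematics(position, orientation): joint angles nearest the present ones, or None.
- read_camera(name): name is "scene" or "side" or "wrist"; returns the picture (480x640x3 uint8, red, green, blue); there is no depth.
- camera_params(name): a dict with "K" (3x3 intrinsics, pixels), "camera_from_world" (4x4, takes a point from world to camera coordinates). Camera axes: x right, y down, z forward; pixel columns grow to the right and rows downward; lengths in m; the calibration is good to about 2 mm. A picture is of the moment at which its call begins: read the wrist's pose just before it. camera_params takes no time and is no camera call; for the wrist camera it gives the pose at the moment of the call.
A pose or a line that the arm cannot do raises MotionError and nothing moves.
- sign_off(): hands the job in, once; it reports no verdict.
Trained networks look in the newest picture that a camera, given by its name, has taken for a name from the list of things; names that differ only in an ending like _2 or _b are one class to them, and where a whole thing is asked for, a point or a joint stands for the part that bears it (a point fixed in the world has none). Each returns a list of dicts, best first, with "confidence" (0 to 1); they miss things now and then, are a little off and sometimes report something else, mostly with a low value. They report only what shows in the picture. A call takes as long as a camera call.
- look_for(camera, name): "at" ([column, row] in pixels, amid what is visible of it).
- tip_of(camera, name): "at" ([column, row] in pixels: a listed point, or the origin of a listed thing).
Readings, each from a call of its own:
- read_time_s(): time.
- read_qpos(): joint angles.
- read_joint_vel(): joint speeds.
- read_effort(): joint torques, N m.
- read_eef_pos(): TCP position.
- read_tcp_rot(): TCP orientation.
- read_ft_force(): force on the tool from outside, world axes, zero at the start.
- read_ft_torque(): the same for the moment, N m.
- read_finger_gap(): finger opening in m.
Only numpy, scipy, OpenCV 4.12 (cv2) and the standard library are available. Lean on these libraries where they do the work, as an engineer would, in place of code of your own. Each camera call takes 0.05 s, during which the arm holds its last target.

### The job

Lift the steel jug of sweets off its stand, set it down upright on the round steel tray and let go. Then take the jug again so that you can tip it, pour all six sweets into the single green basket, and stand the empty jug back upright on the tray. Leave the other things on the table where they are.

Things in the scene. Friction and masses are not known exactly. Their poses are not given: they have to be found in the camera images.
- jug: Wide-mouthed conical steel jug, open top, 95 mm tall, 0.3 kg. Origin: centre of underside; z up its axis. Outer radius 32 mm at the foot, 66 mm at the rim, straight sides; wall 4, floor 5 mm. Handle on its -x side: a flat D loop in its x-z plane, 14 mm wide along y; top bar z = 79 to 91 mm, out to x = -109 mm; upright grip bar x = -97 to -109 mm, z = 16 to 91 mm; bottom bar z = 16 to 28 mm.
- jug_mouth (a point): Centre of the jug's rim, on its axis, 95 mm above its underside.
- jug_handle (a point): Middle of the handle's upright grip bar, at x = -103, y = 0, z = 54 mm in the jug's frame (axes as the jug's).
- stand: Low metal riser where the jug starts, fixed. Origin: on the table below the jug's place; z up. Top 50 mm above the table, x = -155 to 65, y = -60 to 60 mm; four lips 8 mm high, inner faces 42.5 mm from the origin, round the jug's foot; an upright guard plate at x = -150 to -155 mm, up to z = 130 mm, stands before the jug's handle, which points to about -x.
- tray: Plain round flat steel tray, fixed, 200 mm across, 8 mm thick, no rim. Origin: centre of its underside, on the table; top at z = 8 mm.
- basket: Open green plastic basket, fixed, 200 mm (its x) by 150 mm (its y), 60 mm tall, walls and floor 5 mm; the single shallow one near the robot, not the stack at the table's far left. Origin: centre of its underside.
- sweet0: One of six alike round hard sweets, a white ball 24 mm across, 12 g, at first in the jug. Origin: its centre.
- sweet1: One of six alike round hard sweets, a white ball 24 mm across, 12 g, at first in the jug. Origin: its centre.
- sweet2: One of six alike round hard sweets, a white ball 24 mm across, 12 g, at first in the jug. Origin: its centre.
- sweet3: One of six alike round hard sweets, a white ball 24 mm across, 12 g, at first in the jug. Origin: its centre.
- sweet4: One of six alike round hard sweets, a white ball 24 mm across, 12 g, at first in the jug. Origin: its centre.
- sweet5: One of six alike round hard sweets, a white ball 24 mm across, 12 g, at first in the jug. Origin: its centre.
- bottle: Bystander: green bottle with a white cap, 52 mm across, 110 mm tall. Origin: centre of its underside.
- cup: Bystander: white open plastic cup, 76 mm across, 80 mm tall. Origin: centre of its underside.
- tube_rack: Bystander: grey rack of capped blood tubes, 70 x 190 mm, 93 mm tall; long side along its y. Origin: centre of its underside.
- phone: Bystander: dark red phone lying flat, 75 x 150 x 10 mm; long side along its y. Origin: centre of its underside.
- pliers: Bystander: yellow-handled pliers lying flat, 165 mm long, 10 mm thick; jaws at +x. Origin: centre of its underside.
- jar: Bystander: white closed jar, 68 mm across, 90 mm tall. Origin: centre of its underside.

How it is judged:
By the outcome, as a careful person would: the job done as asked, in the order asked, and still so for the second after the job is handed in, with the robot touching nothing.
It also fails if it takes over 72 s, if anything falls off the work surface, if the arm or the gripper's body presses on something with over 40 N, if the wrist force passes 120 N, or if a joint passes its speed limit or range.

## Working session

There is one attempt and no reset: what is moved stays moved. The work goes in short steps, each a Python script; the robot and the scene stay as the last script left them, time stands still between calls to the robot, and variables do not carry over. Pictures are saved under pics/ and viewed, and the job is handed in when it is done.

```bash
ls; mkdir -p pics; cat > h.py <<'E'
import numpy as np, cv2
from bench import *
def snap(c,f):
    im=read_camera(c); cv2.imwrite('pics/'+f,im[:,:,::-1]); return im
def ray(c,px):
    P=camera_params(c);K=np.array(P["K"]);T=np.array(P["camera_from_world"])
    R=T[:3,:3];o=-R.T@T[:3,3];d=R.T@np.linalg.inv(K)@np.array([px[0],px[1],1.]);return o,d/np.linalg.norm(d)
def atz(c,px,z):
    o,d=ray(c,px);return o+d*(z-o[2])/d[2]
def proj(c,p):
    P=camera_params(c);K=np.array(P["K"]);T=np.array(P["camera_from_world"])
    q=T[:3,:3]@np.array(p)+T[:3,3];q=K@q;return q[:2]/q[2]
def tri(r):
    A=np.zeros((3,3));b=np.zeros(3)
    for o,d in r:
        M=np.eye(3)-np.outer(d,d);A+=M;b+=M@o
    p=np.linalg.solve(A,b);return p,[np.linalg.norm((np.eye(3)-np.outer(d,d))@(p-o)) for o,d in r]
E
python3 - <<'E'
from h import *
print(read_time_s(),read_eef_pos(),read_tcp_rot(),read_finger_gap())
for c in("scene","side","wrist"):
    snap(c,c+'0.png')
    P=camera_params(c);T=np.array(P["camera_from_world"]);print(c,-T[:3,:3].T@T[:3,3],T[2,:3])
    for n in("jug","jug_mouth","jug_handle","tray","basket","stand"):
        r=tip_of(c,n)[:2]
        print(c,n,[(np.round(q["at"]),round(q["confidence"],2)) for q in r])
print(read_time_s())
E
```

```text
pics
0.0 [0.17736183 0.62432937 0.22485401] [ 1.37923430e-01  9.90441997e-01 -1.32794325e-03 -1.23159823e-04] 0.08530870841569363
scene [ 1.14996281 -0.2621929   0.94135734] [-0.57117633  0.24161287 -0.78446212]
scene jug [(array([204., 284.]), 0.61)]
scene jug_mouth [(array([195., 255.]), 0.73)]
scene jug_handle [(array([171., 244.]), 0.89)]
scene tray [(array([430., 225.]), 0.82)]
scene basket [(array([312., 261.]), 0.62)]
scene stand [(array([208., 296.]), 0.56)]
side [ 0.47755024 -0.64788415  0.63045992] [ 0.09197201  0.77988137 -0.61913343]
side jug [(array([329., 388.]), 0.83), (array([337., 391.]), 0.69)]
side jug_mouth [(array([326., 349.]), 0.95)]
side jug_handle [(array([255., 404.]), 0.86), (array([332., 407.]), 0.72)]
side tray [(array([309., 192.]), 0.71)]
side basket [(array([309., 281.]), 0.9), (array([311., 191.]), 0.35)]
side stand [(array([330., 412.]), 0.75)]
wrist [0.10531111 0.64472739 0.37242443] [ 0.28165487 -0.07922251 -0.95623968]
wrist jug []
wrist jug_mouth []
wrist jug_handle []
wrist tray []
wrist basket []
wrist stand []
1.05
```

View pics/scene0.png

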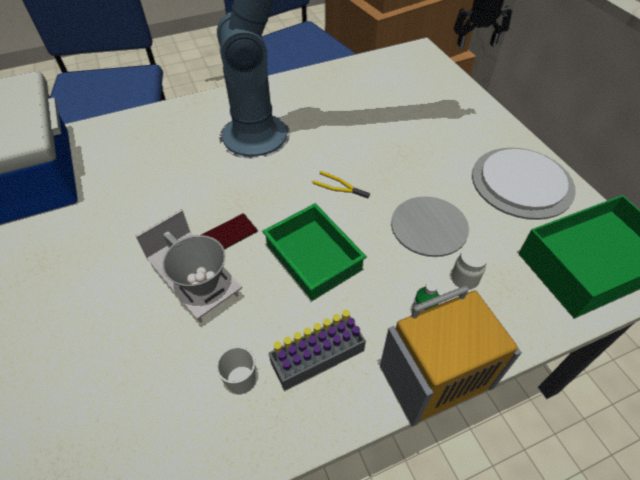

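View pics/side0.png

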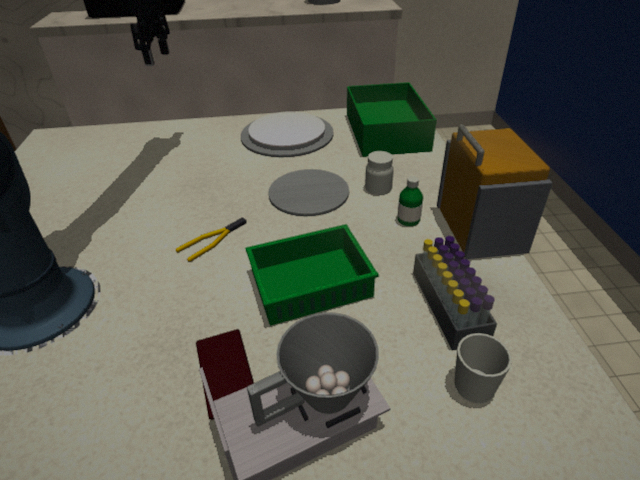

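View pics/wrist0.png

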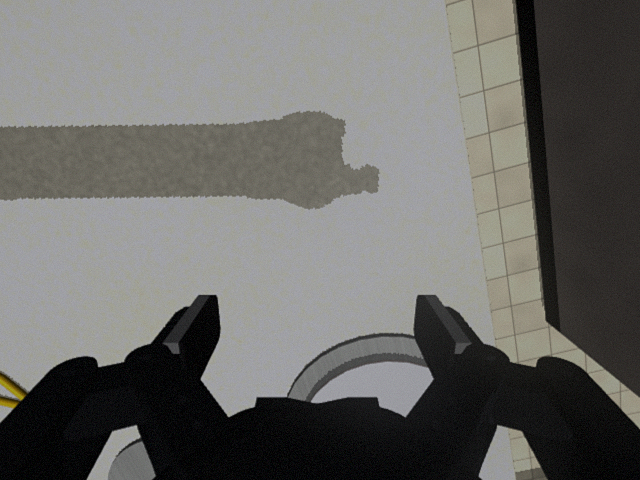

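```bash
python3 - <<'E'
from h import *
S={"mouth":((195,255),(326,349)),"handle":((171,244),(255,404)),"tray":((430,225),(309,192)),"basket":((312,261),(309,281)),"stand":((208,296),(330,412)),"jug":((204,284),(329,388))}
for n,(a,b) in S.items(): print(n,*tri([ray("scene",a),ray("side",b)]))
E
```

```text
mouth [ 0.51023691 -0.28043907  0.14875608] [np.float64(0.0036649733291621222), np.float64(0.0036649733291621136)]
handle [ 0.4171701  -0.32118282  0.10317964] [np.float64(0.000537186933721243), np.float64(0.000537186933721312)]
tray [0.53736517 0.30574619 0.00191002] [np.float64(0.0024742171473884477), np.float64(0.0024742171473884685)]
basket [ 0.51323803 -0.01539198  0.00101895] [np.float64(0.0061772620974949975), np.float64(0.006177262097495176)]
stand [ 0.51461304 -0.282434   -0.00258566] [np.float64(0.001088675085760507), np.float64(0.0010886750857604423)]
jug [ 0.5158235  -0.28001396  0.0528708 ] [np.float64(0.0010848005290222632), np.float64(0.0010848005290221732)]
```

The scene view shows the jug on its stand at about (195,265), with the handle and guard up-left. The tray is at (430,225) and the low basket at (315,250). The side view agrees: jug (327,360), handle (258,400), guard to its left, tray (309,192), basket (311,270). The triangulated heights match the given sizes: foot 0.053, mouth 0.149, handle 0.103.

Next I'll refine the yaw values and check reachability.

```bash
cat >> h.py <<'E'
from scipy.spatial.transform import Rotation as Rn
def toolR(pitch,yaw,roll=0):
    """tool z along azimuth yaw, pitched down by pitch from horizontal; tool y horizontal; roll about tool z (deg)"""
    p,y=np.deg2rad([pitch,yaw])
    z=np.array([np.cos(p)*np.cos(y),np.cos(p)*np.sin(y),-np.sin(p)])
    yy=np.array([-np.sin(y),np.cos(y),0]);x=np.cross(yy,z)
    return Rn.from_matrix(np.c_[x,yy,z])*Rn.from_euler('z',roll,degrees=True)
E
python3 - <<'E'
from h import *
for c,cs in (("scene",[(315,206),(365,257),(315,297),(264,236)]),("side",[(348,229),(376,270),(265,318),(247,247)])):
    q=np.array([atz(c,p,.06) for p in cs]);print(c,q.mean(0),q[:,:2].round(3).tolist(),[np.linalg.norm(q[i]-q[i-1]).round(3) for i in range(4)])
print(atz("scene",(430,225),.008),atz("side",(309,192),.008), atz("scene",(430,225),.0),atz("side",(309,192),.0))
# top-down IK on stand
f=lambda v:None if v is None else np.round(v,2).tolist()
for y in (22.6,):
  for r in (0,180): 
    print('stand',r,f(inverse_kinematics([.43,-.318,.13],toolR(90,y,r).as_quat())),f(inverse_kinematics([.45,.26,.09],toolR(90,y,r).as_quat())))
for y in (0,20,30,45,60):
  u=np.array([np.cos(np.deg2rad(y)),np.sin(np.deg2rad(y)),0])
  for p in (0,15,30,45,60):
    for r in(0,180):
      print(y,p,r,f(inverse_kinematics(np.array([.537,.306,.062])-.103*u,toolR(p,y,r).as_quat())))
E
```

```text
scene [ 0.5238258  -0.01466777  0.06      ] [[0.403, 0.038], [0.597, 0.083], [0.651, -0.066], [0.444, -0.113]] [np.float64(0.156), np.float64(0.199), np.float64(0.158), np.float64(0.212)]
side [ 0.51310552 -0.02267775  0.06      ] [[0.598, 0.068], [0.629, -0.058], [0.428, -0.143], [0.397, 0.041]] [np.float64(0.203), np.float64(0.13), np.float64(0.218), np.float64(0.187)]
[0.53885432 0.30423021 0.008     ] [0.53803369 0.29287311 0.008     ] [ 5.33616378e-01  3.09085143e-01 -1.11022302e-16] [0.53881104 0.30496394 0.        ]
stand 0 [0.9, 0.31, -0.39, 1.94, 0.15, 0.92, 2.4] [-0.78, 0.31, 0.2, 2.03, -0.08, 0.81, 1.43]
stand 180 [-0.37, 0.53, 1.16, 2.0, -0.59, 1.0, -0.1] [-1.11, 0.35, 0.58, 2.04, -0.26, 0.82, -1.55]
0 0 0 [-1.76, 1.1, 0.34, 2.33, 1.62, 1.28, -1.84]
0 0 180 [-2.2, 1.38, 0.68, 2.34, 1.41, 0.79, 1.27]
0 15 0 [-1.7, 0.84, 0.35, 2.42, 1.74, 1.06, -1.7]
0 15 180 [-2.29, 1.3, 0.9, 2.44, 1.64, 0.4, 1.22]
0 30 0 [-1.54, 0.56, 0.32, 2.45, 1.78, 0.85, -1.44]
0 30 180 [-1.7, 0.6, 0.48, 2.45, 1.77, 0.76, 1.66]
0 45 0 [-1.44, 0.37, 0.36, 2.41, 1.59, 0.56, -1.03]
0 45 180 [-1.94, 0.57,
[... 807 characters left out ...]
e
45 15 180 None
45 30 0 None
45 30 180 None
45 45 0 None
45 45 180 None
45 60 0 [0.32, 0.31, -0.8, 2.36, 0.37, 0.08, 1.6]
45 60 180 [-0.58, 0.21, 0.15, 2.39, -1.38, 0.2, 0.1]
60 0 0 [1.08, 1.39, -0.84, 2.28, -1.52, 0.7, -1.32]
60 0 180 [1.08, 1.39, -0.84, 2.28, -1.52, 0.7, 1.82]
60 15 0 [1.46, 1.86, -1.29, 2.35, 1.59, 0.3, 1.97]
60 15 180 [1.46, 1.86, -1.29, 2.35, 1.59, 0.3, -1.18]
60 30 0 [1.17, 1.21, -1.26, 2.38, 2.57, 0.1, 0.48]
60 30 180 [1.17, 1.21, -1.26, 2.38, 2.57, 0.1, -2.66]
60 45 0 [0.99, 0.84, -1.26, 2.35, 1.4, 0.11, 1.3]
60 45 180 [0.99, 0.84, -1.26, 2.35, 1.4, 0.11, -1.84]
60 60 0 [0.82, 0.67, -1.24, 2.25, 0.82, 0.34, 1.66]
60 60 180 [-0.68, 0.3, 0.43, 2.31, -1.29, 0.49, 0.34]
```

```bash
cat > fit.py <<'E'
from h import *
import itertools,json
rng=np.random.default_rng(0);Q=[];P=[];R=[]
while len(Q)<120:
    p=[rng.uniform(.35,.75),rng.uniform(-.5,.5),rng.uniform(.1,.5)];r=toolR(rng.uniform(0,100),rng.uniform(-90,90),rng.uniform(-180,180))
    q=inverse_kinematics(p,r.as_quat())
    if q is not None: Q.append(q);P.append(p);R.append(r.as_matrix())
Q=np.array(Q);P=np.array(P);R=np.array(R)
best=(9,)
for s in itertools.product((1,-1),repeat=7):
    M=np.tile(np.eye(3),(len(Q),1,1))
    for i,a in enumerate('zyzyzyz'): M=M@Rn.from_euler(a,s[i]*Q[:,i]).as_matrix()
    # find Rz(b) M Rt = R : relative M_i^T.. use M M0^T rotated; Rt=M0^T Rb^T R0
    for b in np.arange(0,360,90):
        Rb=Rn.from_euler('z',b,degrees=True).as_matrix()
        X=np.swapaxes(M,1,2)@Rb.T@R
        m=Rn.from_matrix(X); mm=m.mean(); e=np.mean((mm.inv()*m).magnitude())
        if e<best[0]: best=(e,s,b,mm.as_matrix().tolist())
print(best)
e,s,b,Rt=best
def frames(q):
    F=[Rn.from_euler('z',b,degrees=True).as_matrix()]
    for i,a in enumerate('zyzyzyz'): F.append(F[-1]@Rn.from_euler(a,s[i]*q[i]).as_matrix())
    return F
A=np.vstack([np.hstack(frames(q)) for q in Q]);t,res,rk,_=np.linalg.lstsq(A,P.ravel(),rcond=1e-6)
print(t.reshape(8,3).round(4),np.abs(A@t-P.ravel()).max(),rk)
json.dump(dict(s=s,b=float(b),t=t.tolist(),Rt=Rt),open('fk.json','w'))
E
python3 fit.py
```

```text
(np.float64(3.935769317094291e-12), (-1, 1, -1, 1, -1, 1, -1), np.int64(0), [[-4.823363930483993e-13, -1.0000000000000002, -6.155520468867742e-13], [1.0000000000000002, -4.823363930483993e-13, -1.3746429629807965e-13], [1.3746429629778278e-13, -6.155520468868405e-13, 1.0000000000000002]])
[[ 0.000e+00 -0.000e+00  1.501e-01]
 [-0.000e+00 -1.060e-02  1.501e-01]
 [-0.000e+00 -1.060e-02  2.457e-01]
 [-0.000e+00 -9.900e-03  2.457e-01]
 [ 0.000e+00 -9.900e-03  2.533e-01]
 [ 0.000e+00 -2.000e-04  2.533e-01]
 [-0.000e+00 -2.000e-04  1.642e-01]
 [-0.000e+00  0.000e+00  1.642e-01]] 3.3097080631705467e-11 17
```

```bash
nproc; cat > kin.py <<'E'
import numpy as np,json
from scipy.optimize import least_squares
from scipy.spatial.transform import Rotation as Rn
D=json.load(open('fk.json'));S=np.array(D['s']);T=np.array(D['t']).reshape(8,3);Rt=np.array(D['Rt'])
LO=np.array([-2.61,-.41,-1.48,0,-1.57,.05,-2.85]);HI=np.array([2.61,2.15,1.57,2.5,4.71,1.97,2.85])
lo=LO+.04;hi=HI-.04
def fk(q,full=False):
    R=np.eye(3);p=T[0].copy();pts=[];J=[]
    for i in range(7):
        a=np.array([0,0,1.]) if i%2==0 else np.array([0,1.,0])
        J.append((p.copy(),R@a*S[i]))
        th=S[i]*q[i];c,s=np.cos(th),np.sin(th)
        R=R@(np.array([[c,-s,0],[s,c,0],[0,0,1]]) if i%2==0 else np.array([[c,0,s],[0,1,0],[-s,0,c]]))
        p=p+R@T[i+1]; pts.append(p.copy())
    Ro=R@Rt
    if full:
        Jm=np.zeros((6,7))
        for i,(pp,ax) in enumerate(J): Jm[:3,i]=np.cross(ax,p-pp);Jm[3:,i]=ax
        return p,Ro,pts,Jm
    return p,Ro
def elbow_wrist(q):
    _,_,pts,_=fk(q,True);J=[]
    return pts[2]+0*pts[2],pts[4]
def ik(p,R,q0,reg=1e-3,iters=60):
    """damped LS with joint limit clipping; nullspace to q0"""
    q=np.clip(q0,lo,hi).copy();mid=(lo+hi)/2
    for k in range(iters):
        pc,Rc,_,J=fk(q,True)
        e=np.r_[p-pc,Rn.from_matrix(R@Rc.T).as_rotvec()]
        if np.linalg.norm(e)<1e-7: return q
        n=np.linalg.norm(e[3:]); 
        if n>.4:e[3:]*=.4/n
        n=np.linalg.norm(e[:3])
        if n>.15:e[:3]*=.15/n
        free=np.ones(7,bool)
        for _ in range(4):
            Jf=J*free; dq=Jf.T@np.linalg.solve(Jf@Jf.T+(1e-6 if k>8 else 1e-3)*np.eye(6),e)
            bad=free&(((q<=lo+1e-9)&(dq<0))|((q>=hi-1e-9)&(dq>0)))
            if not bad.any():break
            free&=~bad
        q=np.clip(q+dq,lo,hi)
    return None
def allik(p,R,n=12,seed=0):
    rng=np.random.default_rng(seed);out=[]
    for _ in range(n):
        q=ik(p,R,rng.uniform(lo,hi))
        if q is not None: out.append(q)
    return out
def Rz(a): return Rn.from_euler('z',a,degrees=True).as_matrix()
def tool_in_jug(p,roll):
    p=np.deg2rad(p);z=np.array([np.cos(p),0,-np.sin(p)]);y=np.array([0,1.,0]);x=np.cross(y,z)
    return np.c_[x,y,z]@Rz(roll)
def Rjug(yaw,alpha,t):
    """jug yaw then tilt by t with mouth leaning to WORLD azimuth alpha"""
    a=np.deg2rad(alpha);ax=np.array([-np.sin(a),np.cos(a),0])
    return Rn.from_rotvec(np.deg2rad(t)*ax).as_matrix()@Rz(yaw)
def margin(q): return np.min(np.minimum(q-LO,HI-q))
E
cat > search.py <<'E'
from kin import *
from multiprocessing import Pool
import itertools,pickle
G=np.array([-.103,0,.056]); tray=np.array([.537,.305,.008]); B=np.array([.517,-.017,0])
def ok(q,zmin=.13):
    e,w=elbow_wrist(q); return e[2]>.2 and w[2]>zmin and np.hypot(*w[:2])>.2
def pick(a):
    psi,p,off=a; r=tray[:2]/np.linalg.norm(tray[:2]); o=tray+np.r_[r*off,0]
    R=Rz(psi); sols=[q for roll in (0,180) for q in allik(o+R@G,R@tool_in_jug(p,roll),8) if ok(q)]
    return (a,max(map(margin,sols)) if sols else -1)
def lipR(yaw,alpha,t):
    R=Rjug(yaw,alpha,t); b=np.deg2rad(alpha-yaw); L=np.array([.066*np.cos(b),.066*np.sin(b),.095]); return R,L
def pour(a):
    psi,p,al=a
    R,L=lipR(psi,al,115); u=np.array([np.cos(np.deg2rad(al)),np.sin(np.deg2rad(al)),0])
    lip=B-u*.04+[0,0,.10]; o=lip-R@L
    best=-1
    for roll in (0,180):
        Rt_=R@tool_in_jug(p,roll);pos=o+R@G
        back=pos-Rt_[:,2]*.12
        if min(pos[2],back[2])<.10: continue
        for q in allik(pos,Rt_,8):
            if not ok(q,.15):continue
            R2,L2=lipR(psi,al,60);o2=lip+[0,0,.03]-R2@L2
            q2=ik(o2+R2@G,R2@tool_in_jug(p,roll),q)
            if q2 is None or not ok(q2):continue
            if np.abs(q2-q).max()>2: continue
            best=max(best,min(margin(q),margin(q2)))
    return (a,best)
if __name__=='__main__':
    with Pool() as P:
        A=P.map(pick,itertools.product(range(-180,180,20),(0,15,30,45,60),(0,.05)))
        C=P.map(pour,itertools.product(range(-180,180,30),(0,15,30,45,60),range(-180,180,30)),chunksize=8)
    for p in (0,15,30,45,60):
        print('pick',p,[(a[0],a[2],round(m,2)) for a,m in A if a[1]==p and m>.03])
        print('pour',p,sorted([(round(m,2),a[0],a[2]) for a,m in C if a[1]==p and m>.05])[::-1][:14])
E
time OMP_NUM_THREADS=1 python3 search.py
```

```text
4
pick 0 []
pour 0 [(np.float64(0.6), 90, 90), (np.float64(0.52), -90, -90), (np.float64(0.45), -60, -150), (np.float64(0.43), 60, 150), (np.float64(0.42), -60, -60), (np.float64(0.41), 60, 60), (np.float64(0.36), -90, 0), (np.float64(0.36), -90, -180), (np.float64(0.35), 120, 120), (np.float64(0.32), -120, -120), (np.float64(0.31), 60, 0), (np.float64(0.28), 90, 150), (np.float64(0.27), 90, 0), (np.float64(0.27), 90, -180)]
pick 15 [(-80, 0, np.float64(0.2)), (-80, 0.05, np.float64(0.12)), (-60, 0, np.float64(0.49)), (-60, 0.05, np.float64(0.46)), (-40, 0, np.float64(0.7)), (-40, 0.05, np.float64(0.8)), (-20, 0, np.float64(0.37)), (-20, 0.05, np.float64(0.45)), (0, 0, np.float64(0.12)), (0, 0.05, np.float64(0.18)), (60, 0, np.float64(0.1)), (60, 0.05, np.float64(0.16)), (80, 0, np.float64(0.44)), (80, 0.05, np.float64(0.52)), (100, 0, np.float64(0.64)), (100, 0.05, np.float64(0.58)), (120, 0, np.float64(0.46)), (120, 0.05, np.float64(0.43)), (140, 0, np.float64(0.18)), (140, 0.05, np.float64(0.1))]
pour 15 [(np.float64(0.59), -90, -90), (np.float64(0.56), 90, 90), (np.float64(0.45),
[... 3472 characters left out ...]
, np.float64(0.61)), (100, 0.05, np.float64(0.73)), (120, 0, np.float64(0.85)), (120, 0.05, np.float64(0.84)), (140, 0, np.float64(0.69)), (140, 0.05, np.float64(0.63)), (160, 0, np.float64(0.52)), (160, 0.05, np.float64(0.44))]
pour 60 [(np.float64(0.55), 150, 120), (np.float64(0.53), 90, 90), (np.float64(0.53), -150, -120), (np.float64(0.48), -180, 120), (np.float64(0.44), -150, 150), (np.float64(0.44), -180, -120), (np.float64(0.39), -90, -90), (np.float64(0.36), 120, 90), (np.float64(0.29), 150, -150), (np.float64(0.29), -60, -90), (np.float64(0.29), -120, -90), (np.float64(0.25), 60, 90), (np.float64(0.24), 120, 120), (np.float64(0.2), 150, 90)]
real	2m23.765s
user	9m5.338s
sys	0m0.301s
```

```bash
cat > plan.py <<'E'
from kin import *
import sys,json
from h import atz
print('plate',atz('side',(288,132),.02),'jar',atz('side',(379,188),0),'bottle',atz('side',(409,222),0))
J=np.array([.513,-.281,.053]);yaw=22.8
G1=np.array([-.096,0,.068]);G=np.array([-.103,0,.056]); tray=np.array([.537,.305,.008]);B=np.array([.517,-.017,0])
def tj(o,R,g,p,roll): return o+R@g,R@tool_in_jug(p,roll)
AL=-76.
def pourpose(t,p,roll,z,off=.045,psi=AL):
    R=Rjug(psi,AL,t);b=np.deg2rad(AL-psi);L=np.array([.066*np.cos(b),.066*np.sin(b),.095]);u=np.array([np.cos(np.deg2rad(AL)),np.sin(np.deg2rad(AL)),0])
    return tj(B-u*off+[0,0,z]-R@L,R,G,p,roll)
if __name__=='__main__':
  q0=np.array([-1.392,.383,.044,1.598,-.018,1.161,-.05]);rng=np.random.default_rng(1)
  res=[]
  for psi in (-60,-45,-75):
   for p in (30,40,50):
    for r1 in (0,180):
     for r2 in (0,180):
      up=np.array([0,0,.15])
      P=[];R=Rz(yaw);a=tj(J,R,G1,90,r1);P+=[(a[0]+up,a[1]),a,(a[0]+up,a[1])]
      R=Rz(psi);a=tj(tray,R,G1,90,r1);P+=[(a[0]+up,a[1]),a,(a[0]+up,a[1])]
      a=tj(tray,R,G,p,r2);P+=[(a[0]-.11*a[1][:,2],a[1]),a,(a[0]+[0,0,.12],a[1])]
      P+=[pourpose(t,p,r2,z) for t,z in ((0,.22),(40,.15),(60,.125),(75,.11),(90,.10),(105,.095),(118,.095))]
      for k in range(6):
        q=q0 if k==0 else None
        if q is None:
            q=ik(*P[7],rng.uniform(lo,hi))
            if q is None: continue
            for i in range(6,-1,-1):
                q=ik(*P[i],q)
                if q is None:break
            if q is None: continue
        Q=[]
        for pp in P:
            q=ik(*pp,q)
            if q is None:break
            Q.append(q)
        if len(Q)<len(P):continue
        Q=np.array(Q);m=[margin(q) for q in Q];ez=min(elbow_wrist(q)[0][2] for q in Q);wz=min(elbow_wrist(q)[1][2] for q in Q)
        d=np.abs(np.diff(np.vstack([q0,Q]),axis=0)).max(1)
        res.append((min(m),psi,p,r1,r2,round(ez,2),round(wz,2),d.round(2).tolist(),Q.tolist()))
  res.sort(key=lambda r:-min(r[0],.3)+.1*sum(r[7])-(0 if r[5]>.2 else -9))
  for r in res[:8]: print(r[:-1])
  json.dump(res[:8],open('plan.json','w'))
  print(np.round(res[0][-1],2))
E
OMP_NUM_THREADS=1 python3 plan.py
```

```text
plate [0.50502658 0.60410172 0.02      ] jar [0.71439251 0.2964926  0.        ] bottle [0.75164513 0.14853441 0.        ]
(np.float64(0.23671065538804892), -45, 50, 0, 0, np.float64(0.61), np.float64(0.32), [3.0, 0.24, 0.24, 2.67, 0.22, 0.21, 0.75, 0.14, 0.17, 0.24, 0.71, 0.45, 0.23, 0.17, 0.2, 0.18])
(np.float64(0.223671976915776), -45, 50, 0, 0, np.float64(0.65), np.float64(0.32), [3.02, 0.24, 0.24, 2.55, 0.23, 0.23, 0.72, 0.15, 0.17, 0.22, 0.72, 0.47, 0.26, 0.17, 0.19, 0.17])
(np.float64(0.2138543266910613), -45, 50, 0, 0, np.float64(0.64), np.float64(0.32), [3.03, 0.24, 0.24, 2.58, 0.23, 0.22, 0.73, 0.14, 0.17, 0.23, 0.72, 0.46, 0.25, 0.16, 0.19, 0.17])
(np.float64(0.1723956144969312), -45, 30, 0, 0, np.float64(0.61), np.float64(0.23), [2.73, 0.27, 0.27, 2.76, 0.22, 0.22, 1.02, 0.14, 0.19, 0.25, 0.5, 0.47, 0.35, 0.27, 0.17, 0.17])
(np.float64(0.17252377432034338), -60, 30, 0, 0, np.float64(0.6), np.float64(0.23), [2.64, 0.31, 0.31, 2.86, 0.27, 0.27, 0.68, 0.17, 0.17, 0.31, 0.45, 0.43, 0.36, 0.33, 0.25, 0.2])
(np.float64(0.1689008008542754), -45, 30, 0, 0, np.float64(0.61), np.flo
[... 490 characters left out ...]
 1.79  0.33  1.25  2.27]
 [ 1.45  0.51 -1.06  1.94  0.53  1.01  2.11]
 [ 1.61  0.33 -1.22  1.79  0.33  1.25  2.27]
 [ 0.18  0.61 -1.24  1.68  0.6   1.29 -0.4 ]
 [ 0.07  0.76 -1.08  1.8   0.76  1.07 -0.51]
 [ 0.17  0.6  -1.23  1.68  0.59  1.29 -0.4 ]
 [-0.58  0.69 -0.84  1.71  1.04  1.57 -0.98]
 [-0.51  0.77 -0.77  1.79  1.15  1.43 -1.01]
 [-0.45  0.6  -0.84  1.75  1.03  1.53 -0.85]
 [-0.21  0.5  -0.77  1.86  0.82  1.54 -1.05]
 [ 0.41  0.2  -0.93  1.91  0.17  1.12 -0.34]
 [ 0.71  0.21 -0.94  1.9  -0.2   1.14  0.11]
 [ 0.85  0.32 -0.91  1.86 -0.37  1.24  0.35]
 [ 0.95  0.49 -0.88  1.79 -0.46  1.36  0.49]
 [ 1.    0.69 -0.85  1.7  -0.51  1.5   0.57]
 [ 1.02  0.87 -0.82  1.61 -0.55  1.62  0.61]]
```

```bash
python3 - <<'E'
from kin import *
import json
r=json.load(open('plan.json'))
q0=np.array([-1.392,.383,.044,1.598,-.018,1.161,-.05])
for k in (0,1,4,5):
  Q=np.array([q0]+r[k][-1])
  for i in (0,3,6,9,10,11):
    L=[fk(Q[i]+(Q[i+1]-Q[i])*s) for s in np.linspace(0,1,41)]
    z=[l[0][2] for l in L];print(k,i,'tcp z',round(min(z),3),round(max(z),3),'rmin/max',round(min(np.hypot(*l[0][:2]) for l in L),2),round(max(np.hypot(*l[0][:2]) for l in L),2),'tilt',[round(float(np.degrees(np.arccos(np.clip(-l[1][2,2],-1,1))))) for l in L[::10]])
E
```

```text
0 0 tcp z 0.217 0.271 rmin/max 0.53 0.65 tilt [0, 3, 4, 3, 0]
0 3 tcp z 0.226 0.271 rmin/max 0.53 0.6 tilt [0, 0, 0, 0, 0]
0 6 tcp z 0.148 0.226 rmin/max 0.59 0.6 tilt [0, 10, 20, 30, 40]
0 9 tcp z 0.181 0.184 rmin/max 0.5 0.6 tilt [40, 40, 40, 40, 40]
0 10 tcp z 0.181 0.229 rmin/max 0.48 0.5 tilt [40, 30, 20, 10, 0]
0 11 tcp z 0.229 0.252 rmin/max 0.49 0.5 tilt [0, 5, 10, 15, 20]
1 0 tcp z 0.215 0.271 rmin/max 0.53 0.65 tilt [0, 3, 5, 3, 0]
1 3 tcp z 0.226 0.271 rmin/max 0.53 0.6 tilt [0, 0, 0, 0, 0]
1 6 tcp z 0.148 0.226 rmin/max 0.58 0.6 tilt [0, 10, 20, 30, 40]
1 9 tcp z 0.181 0.184 rmin/max 0.5 0.6 tilt [40, 40, 40, 40, 40]
1 10 tcp z 0.181 0.229 rmin/max 0.48 0.5 tilt [40, 30, 20, 10, 0]
1 11 tcp z 0.229 0.252 rmin/max 0.49 0.5 tilt [0, 5, 10, 15, 20]
4 0 tcp z 0.226 0.271 rmin/max 0.53 0.65 tilt [0, 1, 2, 1, 0]
4 3 tcp z 0.226 0.271 rmin/max 0.53 0.62 tilt [0, 2, 2, 2, 0]
4 6 tcp z 0.119 0.226 rmin/max 0.62 0.65 tilt [0, 14, 29, 44, 60]
4 9 tcp z 0.181 0.184 rmin/max 0.5 0.63 tilt [60, 60, 60, 60, 60]
4 10 tcp z 0.181 0.229 rmin/max 0.49 0.5 tilt [60, 50, 40, 29, 20]
4 11 tcp z 0.229 0.252 rmin/max 0.49 0.5 tilt [20, 15, 10, 5, 0]
5 0 tcp z 0.217 0.271 rmin/max 0.53 0.65 tilt [0, 3, 4, 3, 0]
5 3 tcp z 0.226 0.271 rmin/max 0.53 0.6 tilt [0, 0, 0, 0, 0]
5 6 tcp z 0.116 0.226 rmin/max 0.58 0.6 tilt [0, 14, 28, 44, 60]
5 9 tcp z 0.181 0.184 rmin/max 0.5 0.6 tilt [60, 60, 60, 60, 60]
5 10 tcp z 0.181 0.229 rmin/max 0.49 0.5 tilt [60, 49, 39, 29, 20]
5 11 tcp z 0.229 0.252 rmin/max 0.49 0.5 tilt [20, 15, 10, 5, 0]
```

```bash
cat >> h.py <<'E'
import json
PL=json.load(open('plan.json'))[0]; QP=np.array(PL[-1])
E
python3 - <<'E'
from h import *
t=read_time_s();move_j(QP[0].tolist());print(read_time_s()-t,read_eef_pos(),read_time_s())
P=camera_params("wrist");snap("wrist","wrist1.png")
for n in("jug_mouth","jug_handle","stand","jug"):
    print(n,[(np.round(q["at"]),round(q["confidence"],2)) for q in tip_of("wrist",n)[:2]])
print({n:proj("wrist",p).round() for n,p in dict(mouth=[.513,-.281,.148],handle=[.417,-.321,.107],hb=[.417,-.321,.141]).items()})
E
```

```text
3.4083000000000006 [ 0.42502677 -0.3173777   0.27104601] 4.4583
jug_mouth [(array([314., 322.]), 0.61)]
jug_handle [(array([328., 271.]), 0.62), (array([314., 201.]), 0.58)]
stand [(array([315., 264.]), 0.64)]
jug [(array([313., 278.]), 0.71)]
{'mouth': array([317., 328.]), 'handle': array([317., 208.]), 'hb': array([317., 217.])}
```

View pics/wrist1.png

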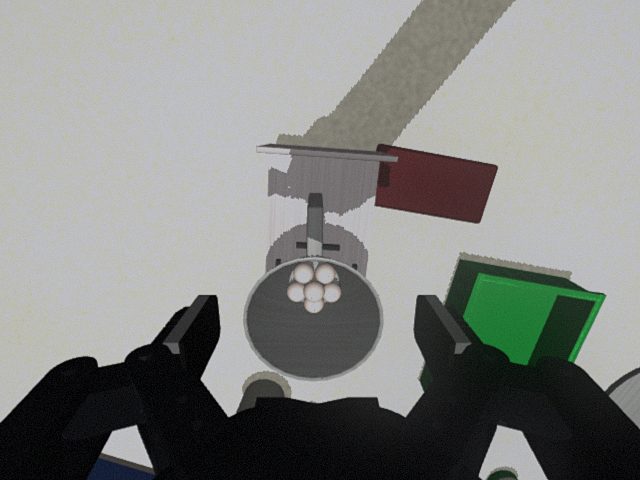

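The wrist view shows the jug's mouth centred near (314,319) with six sweets inside. The handle runs straight up the image to (316,200), in line with the jaws, and the guard is beyond it at (325,152).

```bash
python3 - <<'E'
from h import *
m=atz("wrist",(314,320),.145);h1=atz("wrist",(316,194),.141);h0=atz("wrist",(314,258),.141)
print(m,h1,h0,np.degrees(np.arctan2(*(m-h1)[1::-1])),np.linalg.norm((m-h1)[:2]))
for c,a in(("scene",(195,255)),("side",(326,349))): print(atz(c,a,.145))
E
```

```text
[ 0.50768242 -0.28601094  0.145     ] [ 0.39965444 -0.32960709  0.141     ] [ 0.45275003 -0.30911438  0.141     ] 21.97720358046493 0.11649322230791011
[ 0.50367207 -0.27810354  0.145     ]
[ 0.51252975 -0.28132428  0.145     ]
```

```bash
python3 - <<'E'
from h import *
q=toolR(90,22.2,0).as_quat()
R=read_tcp_rot();print((Rn.from_quat(R).inv()*toolR(90,22.8,0)).magnitude())
movel([.418,-.320,.118],q,speed=.12)
print(read_eef_pos(),read_ft_force(),read_time_s())
snap("side","side1.png");snap("scene","scene1.png")
E
```

```text
0.0007618419217007722
[ 0.41879387 -0.32040113  0.11888792] [-1.03101197 -0.56970897 -0.37192867] 6.1333
```

View pics/side1.png

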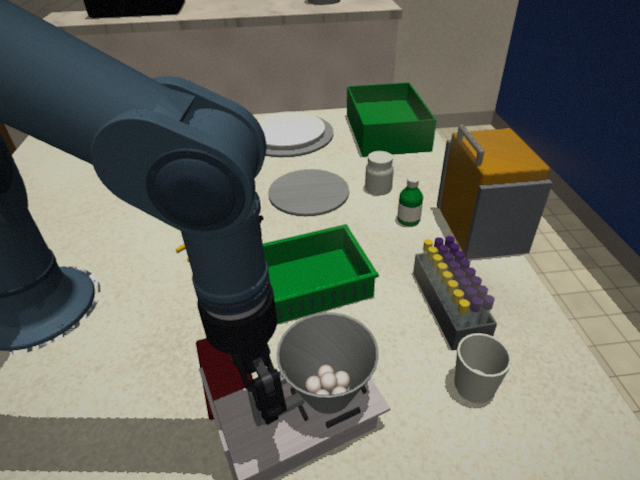

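View pics/scene1.png

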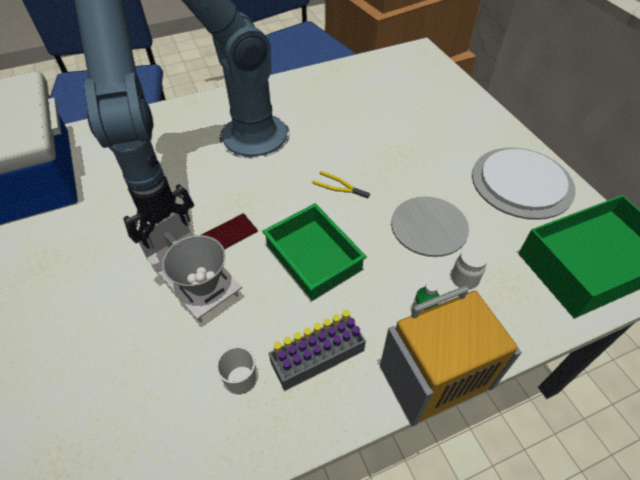

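The fingers straddle the handle at about (262,390) in the side view, and the jug hasn't moved. Closing the gripper and lifting.

```bash
python3 - <<'E'
from h import *
move_gripper(0.0,100);print(read_finger_gap(),read_ft_force(),read_time_s())
movel([.418,-.320,.138],speed=.05);print(read_ft_force(),read_ft_torque())
movel([.418,-.320,.27],speed=.12);print(read_ft_force(),read_finger_gap(),read_time_s(),read_eef_pos())
snap("side","side2.png");snap("wrist","wrist2.png")
for c in("side","wrist"):
  for n in("jug","jug_mouth"): print(c,n,[(np.round(q["at"]),round(q["confidence"],2)) for q in tip_of(c,n)[:2]])
print(read_qpos())
E
```

```text
0.011136524954931509 [-0.06475008 -0.73930787  1.36275897] 6.9
[-0.06054106  0.43377765 -3.20150941] [-0.08081536  0.31717955 -0.02212034]
[-0.59831126 -0.37532997 -3.95711703] 0.011233532715210085 8.7 [ 0.41722758 -0.31971447  0.26897864]
side jug [(array([321., 321.]), 0.94)]
side jug_mouth [(array([322., 262.]), 0.67)]
wrist jug [(array([318., 369.]), 0.92)]
wrist jug_mouth []
[ 1.63013166  0.32182959 -1.22631752  1.80159834  0.31918892  1.24464518
  2.27367974]
```

View pics/side2.png

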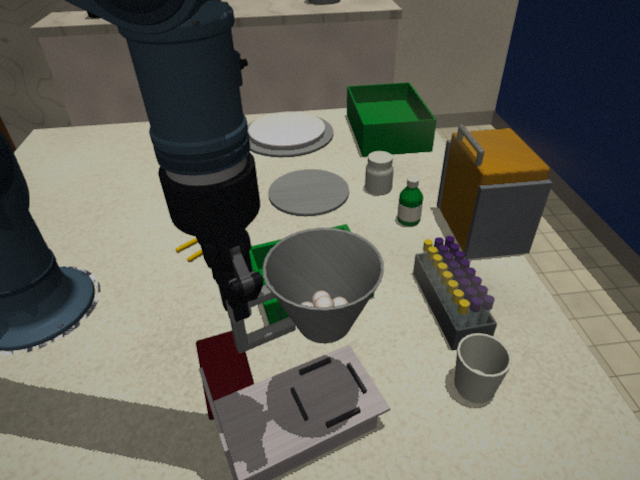

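View pics/wrist2.png

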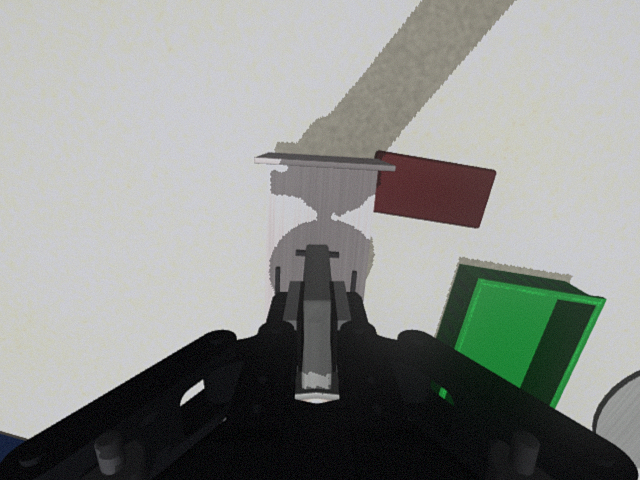

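```bash
python3 - <<'E'
from h import *
t=read_time_s();move_j(QP[3].tolist());print(read_time_s()-t,read_eef_pos(),read_finger_gap(),read_ft_force())
snap("side","side3.png");snap("scene","scene3.png")
for c in("side","scene"):
  for n in("jug","jug_mouth"): print(c,n,[(np.round(q["at"]),round(q["confidence"],2)) for q in tip_of(c,n)[:2]])
print(read_time_s())
E
```

```text
2.4666999999999994 [0.47023214 0.37185899 0.22585909] 0.011394957578668888 [-0.23579281 -0.77411438 -3.50559963]
side jug [(array([310., 132.]), 0.96), (array([474., 385.]), 0.21)]
side jug_mouth [(array([306.,  95.]), 0.58)]
scene jug [(array([439., 184.]), 0.72)]
scene jug_mouth [(array([450., 152.]), 0.58)]
11.7667
```

View pics/side3.png

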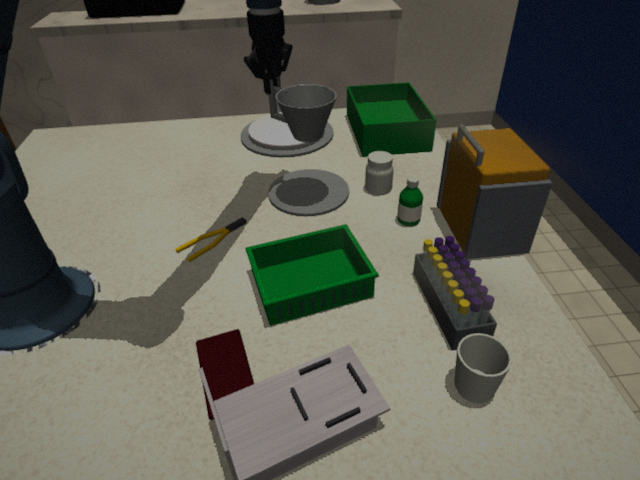

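View pics/scene3.png

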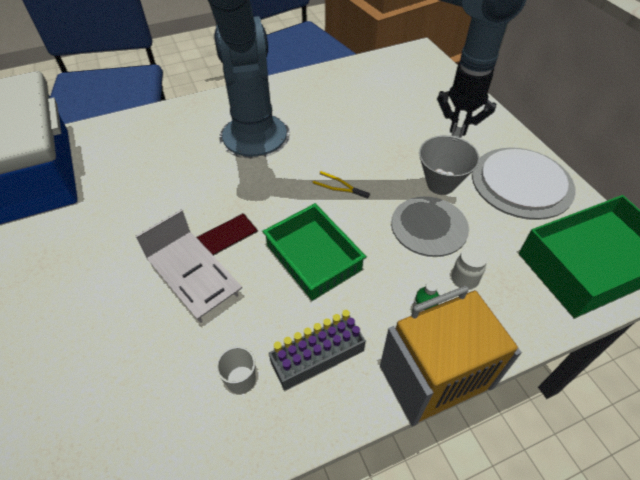

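The jug is held upright above the tray: the side view has its foot at (308,140) and the tray below at (309,192). Lowering it now, watching the wrist force.

```bash
python3 - <<'E'
from h import *
p=np.array([.469,.373,0])
movel([*p[:2],.088],speed=.12)
f0=read_ft_force()[2];z=.088;print(f0,read_eef_pos())
for i in range(10):
    z-=.002;movel([*p[:2],z],speed=.03);f=read_ft_force();
    print(round(z,3),np.round(f,1),round(read_eef_pos()[2],4))
    if f[2]>f0+5:break
print(read_time_s());snap("side","side4.png");snap("scene","scene4.png")
E
```

```text
-2.882896646356161 [0.46954647 0.37381624 0.08906818]
0.086 [ 1.  -0.2 -2.5] 0.0864
0.084 [ 0.5 -0.2 -3.9] 0.0838
0.082 [-1.   1.2 -3.3] 0.0818
0.08 [-0.1 -0.5 -4. ] 0.0798
0.078 [ 0.9  0.3 -2.6] 0.0779
0.076 [-1.3 -0.7 -0.8] 0.0765
0.074 [-1.2 -0.   5.2] 0.0757
14.8167
```

View pics/side4.png

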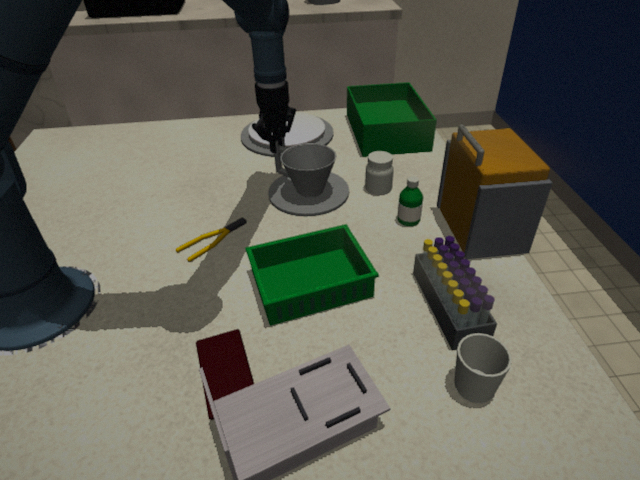

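The jug's foot is on the tray at about (310,195) in the side view. Releasing, retreating upward and looking.

```bash
python3 - <<'E'
from h import *
move_gripper(.085);print(read_finger_gap(),read_ft_force())
movel([.469,.373,.19],speed=.15);pause(.3)
snap("side","side5.png");snap("scene","scene5.png");snap("wrist","wrist5.png")
for n in("jug","jug_mouth","jug_handle"):
  pts=[]
  for c in("side","scene","wrist"):
    r=tip_of(c,n)[:2];print(c,n,[(np.round(q["at"]),round(q["confidence"],2)) for q in r])
    if r: pts.append(ray(c,r[0]["at"]))
  print(*tri(pts))
print(read_time_s(),read_qpos())
E
```

```text
0.08485105565437552 [-0.22028673 -0.72742258  0.68816378]
side jug [(array([311., 190.]), 0.84)]
scene jug [(array([431., 225.]), 0.89), (array([311., 260.]), 0.74)]
wrist jug [(array([317., 302.]), 0.68)]
[0.5415536  0.30293151 0.00876213] [np.float64(0.0018232917691965145), np.float64(0.0018896461221843063), np.float64(0.0020236990964179508)]
side jug_mouth [(array([305., 156.]), 0.77)]
scene jug_mouth [(array([434., 200.]), 0.56), (array([434., 219.]), 0.33)]
wrist jug_mouth [(array([314., 356.]), 0.74)]
[0.53491621 0.30021081 0.10350324] [np.float64(0.0024273581288103666), np.float64(0.0016954782612032715), np.float64(0.0019126512047307072)]
side jug_handle [(array([281., 159.]), 0.84), (array([311., 189.]), 0.39)]
scene jug_handle [(array([440., 183.]), 0.6)]
wrist jug_handle [(array([319., 224.]), 0.98), (array([128., 442.]), 0.7)]
[0.46920914 0.371056   0.06407988] [np.float64(0.0074712762720865805), np.float64(0.0074907309387254074), np.float64(0.0038952889040879584)]
17.4417 [ 0.15418712  0.63955131 -1.20984616  1.717677    0.63190069  1.23874079
 -0.42573187]
```

View pics/side5.png

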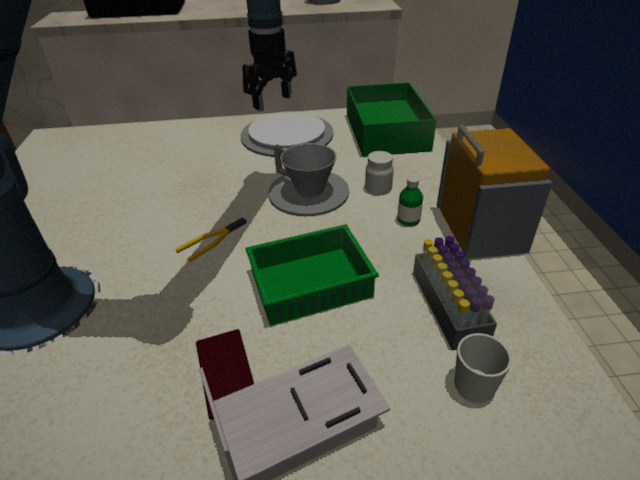

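View pics/wrist5.png

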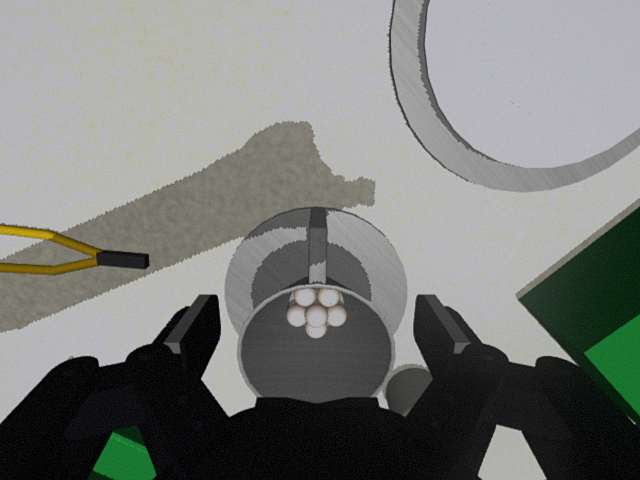

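The jug stands upright on the tray, released, with all six sweets inside (wrist view, around (316,312)). The handle tip is at (318,212). It sits at about (0.538, 0.302) with yaw -45°. Next is the inclined grasp.

```bash
python3 - <<'E'
from h import *
move_j(QP[6].tolist());print(read_eef_pos(),read_time_s())
q=toolR(50,-45,0).as_quat()
movel([.467,.373,.064],q,speed=.12)
print(read_eef_pos(),read_ft_force(),read_time_s())
snap("side","side6.png");snap("scene","scene6.png");snap("wrist","wrist6.png")
E
```

```text
[0.41505749 0.42748901 0.14844224] 18.25
[0.46655986 0.37439984 0.06461034] [-0.17656206 -0.35863132 -0.90819346] 19.35
```

View pics/scene6.png

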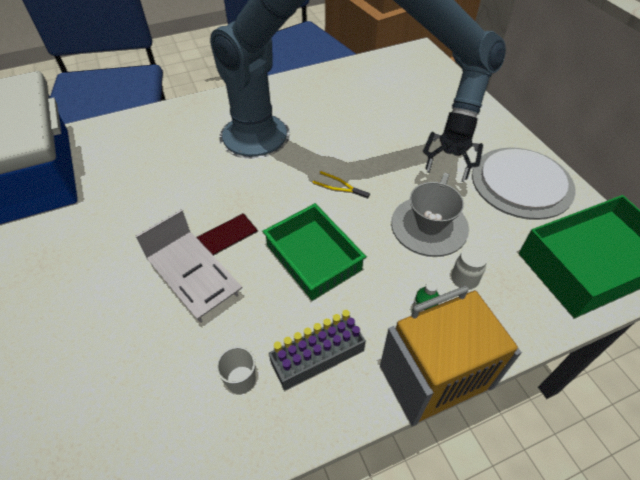

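View pics/wrist6.png

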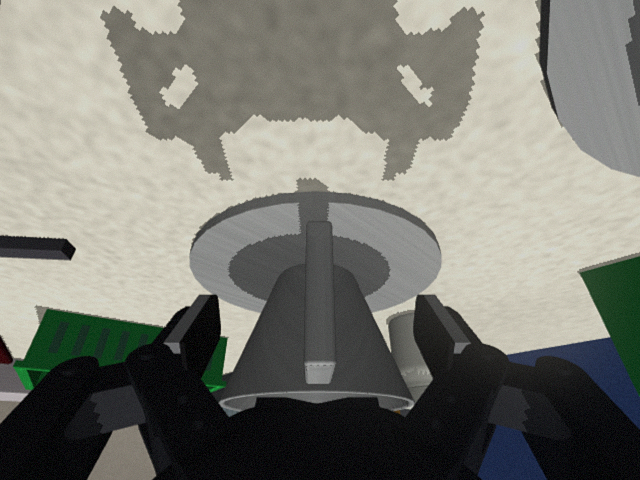

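The handle bar is centred between the open fingers (column 318, rows 222 to 380). Gripping, lifting and carrying.

```bash
python3 - <<'E'
from h import *
move_gripper(0.0,115);print(read_finger_gap(),read_ft_force())
p=np.array(read_eef_pos())
movel(p+[0,0,.02],speed=.06);movel(p+[0,0,.13],speed=.15);print(read_finger_gap(),read_ft_force(),read_time_s())
snap("side","side7.png")
t=read_time_s();move_j(QP[9].tolist());print(read_time_s()-t);move_j(QP[10].tolist());print(read_time_s(),read_finger_gap(),read_eef_pos())
snap("side","side8.png");snap("scene","scene8.png")
E
```

```text
0.009836070683251173 [-1.19937312  0.74493471  0.86136987]
0.009766031075866332 [ 0.00577821  0.36639621 -3.27632592] 21.5667
0.75
23.0833 0.009910489152486495 [0.46702811 0.17764461 0.228442  ]
```

View pics/side7.png

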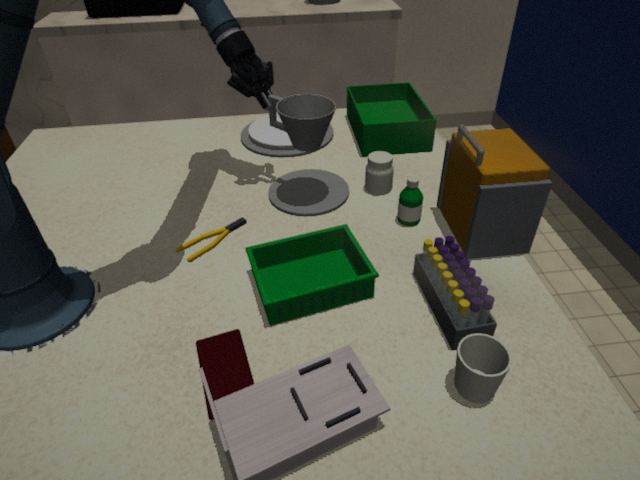

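View pics/side8.png

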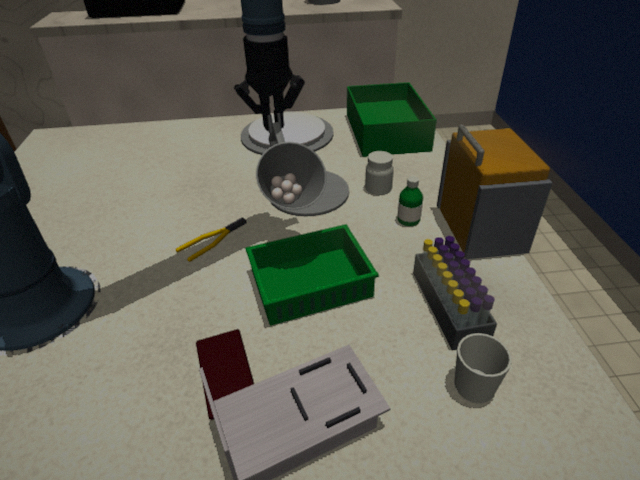

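View pics/scene8.png

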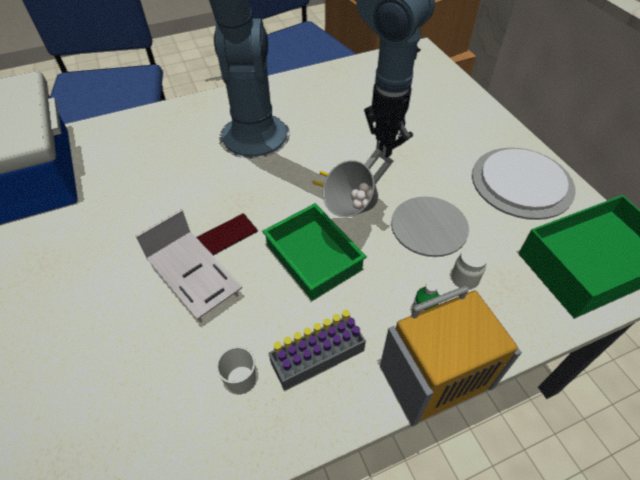

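The jug is tilted toward the basket with the sweets still inside: side view mouth at (290,178), scene view mouth at (350,188). The lean direction looks off, so I'll overlay the predicted rim.

```bash
cat >> h.py <<'E'
def overlay(c,fin,fout,R,o,zs=(.095,.0)):
    im=cv2.imread('pics/'+fin)
    for z,col,rad in ((.095,(0,0,255),.066),(0,(255,0,0),.032)):
        for a in np.arange(0,360,10):
            p=o+R@np.array([rad*np.cos(np.deg2rad(a)),rad*np.sin(np.deg2rad(a)),z]);u=proj(c,p);cv2.circle(im,tuple(int(v) for v in u.round()),1,col,-1)
    for p in ((-.109,0,.091),(-.109,0,.016),(-.055,0,.091),(-.04,0,.016)):
        u=proj(c,o+R@np.array(p));cv2.circle(im,tuple(int(v) for v in u.round()),2,(0,255,255),-1)
    cv2.imwrite('pics/'+fout,im)
E
python3 - <<'E'
from h import *
from kin import tool_in_jug,fk
q=np.array(read_qpos());p,R=fk(q);print(p,read_eef_pos())
Rj=R@tool_in_jug(50,0).T;o=p-Rj@np.array([-.103,0,.0566]);print(o,Rj[:,2],np.degrees(np.arccos(Rj[2,2])))
for c in("side","scene"): overlay(c,c+'8.png',c+'8o.png',Rj,o)
a=cv2.imread('pics/side8o.png')[80:330,150:450];b=cv2.imread('pics/scene8o.png')[80:330,230:530];cv2.imwrite('pics/o8.png',cv2.resize(np.hstack([a,b]),(800,333)))
E
```

```text
[0.4663665  0.17903071 0.22763055] [0.4663665  0.17903071 0.22763055]
[0.4765149  0.13773332 0.11806734] [ 0.16203571 -0.62201154  0.76605879] 39.99872087286857
```

View pics/o8.png

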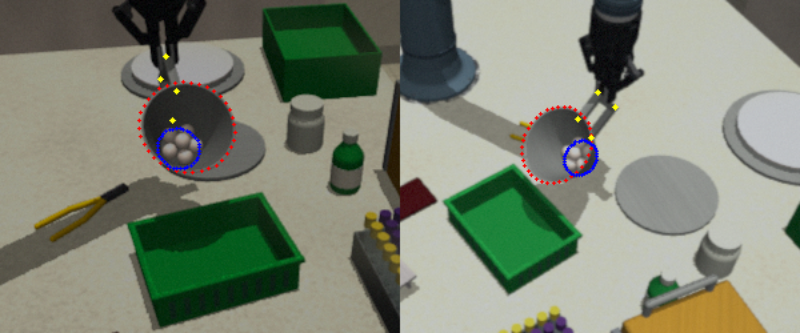

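The overlay matches both views (red rim, blue foot), so the grasp hasn't slipped. Pouring now.

```bash
python3 - <<'E'
from h import *
def go(a,b,n):
    for s in range(1,n+1): move_j((QP[a]+(QP[b]-QP[a])*s/n).tolist())
go(10,11,1)
snap("side","side9a.png")
go(11,12,2);pause(.3);go(12,13,3);snap("side","side9b.png");pause(.3);go(13,14,2);go(14,15,1);pause(.6)
snap("side","side9.png");snap("scene","scene9.png");print(read_time_s(),read_finger_gap(),read_ft_force())
a=cv2.imread('pics/side9a.png')[80:330,150:450];b=cv2.imread('pics/side9b.png')[80:330,150:450];cv2.imwrite('pics/o9.png',cv2.resize(np.hstack([a,b]),(800,333)))
E
```

```text
27.15 0.010148610240854856 [-0.13271669  0.25159379 -2.2916688 ]
```

View pics/o9.png

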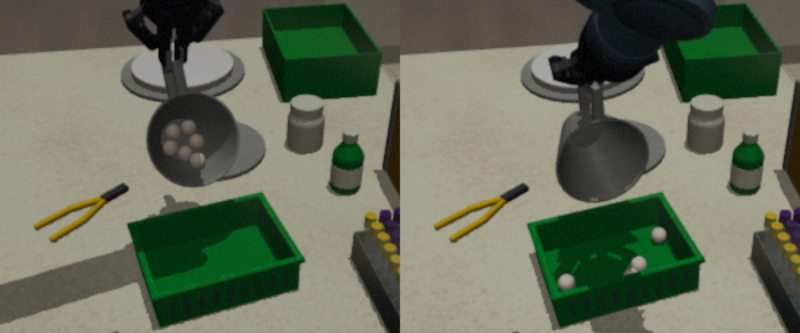

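View pics/side9.png

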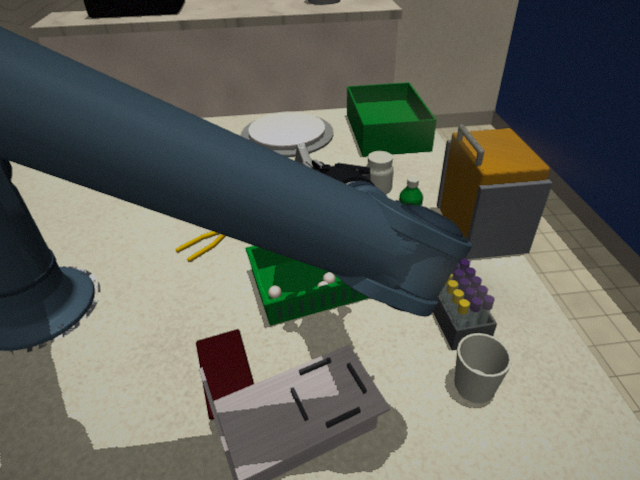

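View pics/scene9.png

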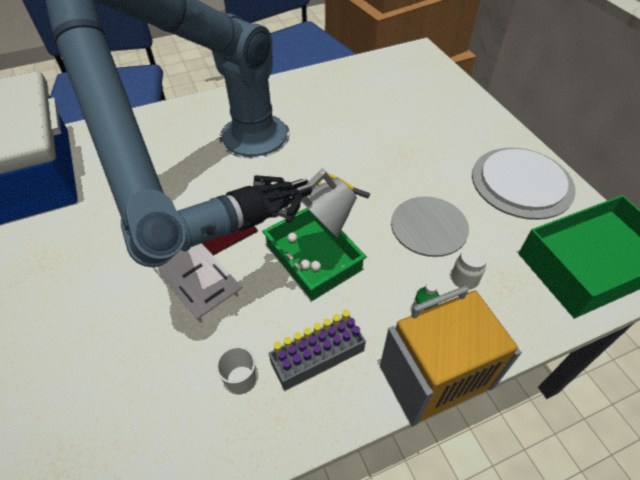

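The scene view shows sweets in the basket at about (292,238), (305,265) and (316,266), with more hidden behind the rim and jug. Tilting back to count them.

```bash
python3 - <<'E'
from h import *
for i in (14,13,12,11,10): move_j(QP[i].tolist())
snap("side","side10.png");snap("scene","scene10.png");print(read_time_s(),read_finger_gap(),read_ft_force())
a=cv2.imread('pics/side10.png')[80:330,150:450];b=cv2.imread('pics/scene10.png')[80:330,230:530];cv2.imwrite('pics/o10.png',cv2.resize(np.hstack([a,b]),(800,333)))
for c in("side","scene"): print([(np.round(q["at"]),round(q["confidence"],2)) for q in look_for(c,"sweet0")])
from kin import tool_in_jug,fk
p,R=fk(np.array(read_qpos()));Rj=R@tool_in_jug(50,0).T;o=p-Rj@np.array([-.103,0,.0566])
overlay("side","side10.png","side10o.png",Rj,o)
E
```

```text
29.0333 0.009941524343712423 [-0.19839996  0.11221235 -2.60473644]
[(array([376., 172.]), 0.73), (array([275., 290.]), 0.58)]
[(array([305., 262.]), 0.6), (array([315., 267.]), 0.52)]
```

View pics/o10.png

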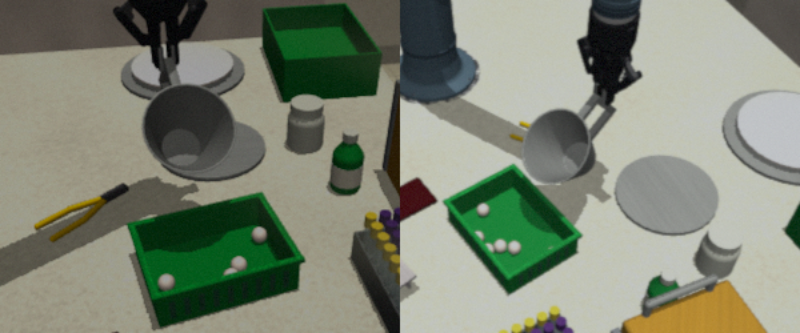

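View pics/side10o.png

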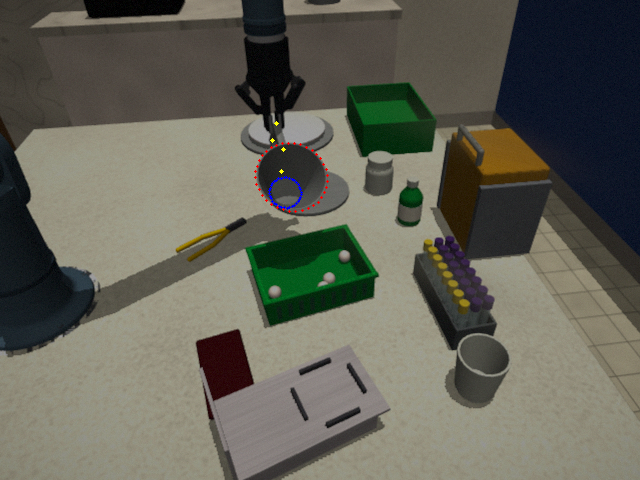

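The jug is empty and its pose still matches the model. Sweets show in the basket in both views, and I'll count them once the jug is down. Returning the jug to the tray.

```bash
python3 - <<'E'
from h import *
move_j(QP[9].tolist());
q=toolR(50,-45,0).as_quat()
move_ptp([.467,.373,.184],q);print(read_eef_pos(),read_time_s())
movel([.467,.373,.080],q,speed=.12)
f0=read_ft_force()[2];z=.080
for i in range(12):
    z-=.002;movel([.467,.373,z],speed=.03);f=read_ft_force()
    print(round(z,3),np.round(f,1),round(read_eef_pos()[2],4))
    if f[2]>f0+5:break
print(read_time_s());snap("side","side11.png");snap("scene","scene11.png")
from kin import tool_in_jug,fk
p,R=fk(np.array(read_qpos()));Rj=R@tool_in_jug(50,0).T;o=p-Rj@np.array([-.103,0,.0566]);print(o,Rj[:,2])
for c in("side","scene"):overlay(c,c+"11.png",c+"11o.png",Rj,o)
a=cv2.imread('pics/side11o.png')[80:330,150:450];b=cv2.imread('pics/scene11o.png')[80:330,230:530];cv2.imwrite('pics/o11.png',cv2.resize(np.hstack([a,b]),(800,333)))
E
```

```text
[0.46858554 0.37111121 0.18496597] 30.5917
0.078 [ 0.1  0.4 -2.2] 0.0786
0.076 [ 0.6 -0.3 -3.2] 0.076
0.074 [ 0.2 -0.2 -2.7] 0.0738
0.072 [-0.5  0.5 -3.2] 0.0718
0.07 [-0.9  0.1 -1.8] 0.0698
0.068 [-0.5  0.2 -1.5] 0.0679
0.066 [-0.2 -1.  -0.6] 0.0662
0.064 [0.1 0.3 1.1] 0.0644
0.062 [-2.3  1.7  5.1] 0.0633
33.8583
[0.53992947 0.30126216 0.00673009] [-1.57923357e-03 -7.77071467e-04  9.99998451e-01]
```

View pics/o11.png

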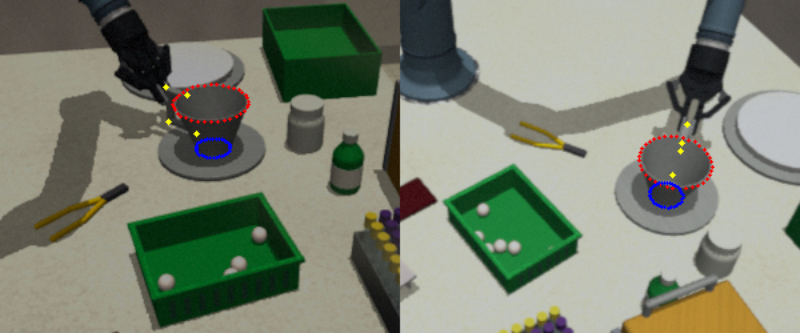

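The jug is upright on the tray and the overlay matches. Releasing and backing off along the tool axis.

```bash
python3 - <<'E'
from h import *
move_gripper(.085);print(read_finger_gap())
z=toolR(50,-45).as_matrix()[:,2];p=np.array(read_eef_pos())
movel(p-.13*z,speed=.15);p=np.array(read_eef_pos());movel(p+[-.05,.05,.1],speed=.2);pause(.3)
snap("side","side12.png");snap("scene","scene12.png")
for n in("jug","jug_mouth"):
  r=[tip_of(c,n)[0] for c in("side","scene")];print(n,[x["at"] for x in r],*tri([ray(c,x["at"]) for c,x in zip(("side","scene"),r)]))
print(read_time_s(),read_eef_pos())
a=cv2.imread('pics/side12.png')[210:340,220:400];b=cv2.imread('pics/scene12.png')[190:320,240:420];cv2.imwrite('pics/o12.png',cv2.resize(np.hstack([a,b]),None,fx=2.2,fy=2.2,interpolation=cv2.INTER_CUBIC))
E
```

```text
0.08472138113979695
jug [[309.1, 189.8], [430.1, 224.7]] [0.53876947 0.30441784 0.00768907] [np.float64(0.0008836977863096717), np.float64(0.000883697786309659)]
jug_mouth [[309.8, 155.0], [436.4, 197.7]] [0.54228115 0.2976828  0.1111653 ] [np.float64(0.004050030642047148), np.float64(0.0040500306420469855)]
37.05 [0.35850627 0.48077303 0.26065236]
```

View pics/o12.png

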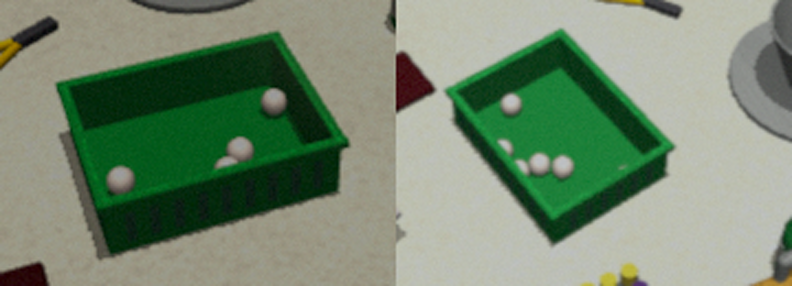

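View pics/side12.png

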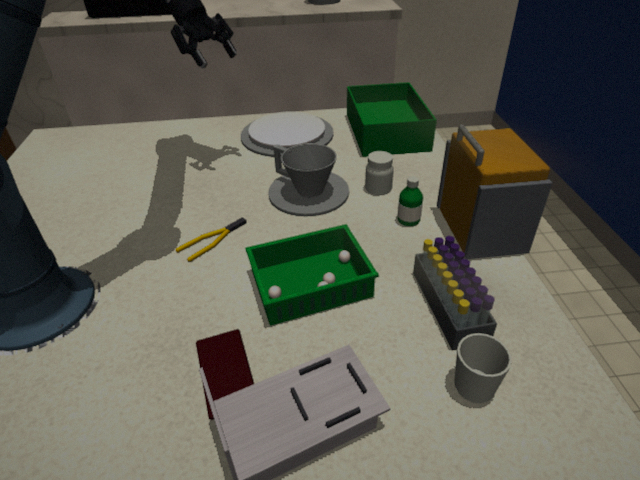

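View pics/scene12.png

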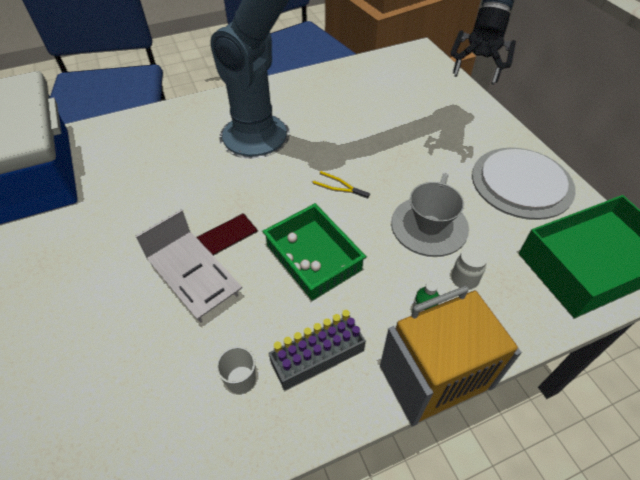

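```bash
python3 - <<'E'
from h import *
w=atz("side",(344,257),.017);print(w,proj("scene",w))
for px in((292,238),(289,257),(297,266),(305,265),(316,266)):print(atz("scene",px,.017).round(3))
sign_off();print(read_time_s())
E
```

```text
[0.58497366 0.03336239 0.017     ] [342.96353392 270.48500115]
[ 0.444 -0.043  0.017]
[ 0.497 -0.071  0.017]
[ 0.529 -0.063  0.017]
[ 0.534 -0.044  0.017]
[ 0.547 -0.021  0.017]
the job is handed in; nothing more can be done
the job is handed in; nothing more can be done
```

The task was carried out in the order asked and handed in at about 37 s of the 72 s allowed. I lifted the jug off its stand by its handle from above, set it upright on the tray and let go. I then took the handle again with the gripper tilted, poured into the green basket, and stood the empty jug back on the tray.

**Last checks:**
- **Jug:** it looks upright and empty in both views. Its base measured (0.539, 0.304, 0.008), about at the tray's centre, and the gripper is clear of it. The network's rim point came out about 8 mm higher than a jug on the tray should be (0.111 m instead of 0.103 m), with the two views 4 mm apart. I took that as detection error.
- **Sweets:** no single view shows all six. Five can be seen in the scene view, two of them partly behind the basket wall. The sixth is plain in the side view at (0.585, 0.033), and only a sliver of it shows in the scene view. I saw none outside the basket.
- **Other things:** none of them looks moved in the pictures.
- **Forces:** every wrist force I read stayed at about 5 N or less. I only read it between moves.

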